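Find the rotor's heavy side by feel and hold it down

TASK

The mixer rotor on the tilted balancing stand has a weight hidden somewhere under its smooth cover, and its stiff bearing keeps it wherever it is left. Grip the ball knob and swing the rotor round by it, at least past the side opposite to where the knob started, to feel which side is heavy, then bring the heavy side to the lowest point of the tilted disc, to within 15 degrees. The job finishes while holding: stay there gripping the knob, the rotor at rest, do not let go, and leave the bottle, beaker, vial rack and wrench alone.

Things in the scene. Friction and masses are not known exactly. Their poses are not given: they have to be found in the camera images.
- stand: Grey painted stand, fixed to the bench, base plate 230 x 170 x 20 mm. Origin on the bench straight below the hub; z up; x is the level direction towards which the disc's face leans, so the disc's lowest point is on the +x side. The plain dark grey disc on it is 170 mm across and 30 mm thick, with a steel boss 32 mm across and 6 mm high in the middle.
- hub (a point): Centre of the disc's front face, on the rotor's axis, 150 mm above the bench; fixed to the stand, axes parallel to the stand's. The axis leans 40 degrees from vertical: outward from the face is (0.643, 0, 0.766) in the stand's axes, and straight down the slope of the face is (0.766, 0, -0.643).
- knob: White ball knob, 28 mm across, origin at its centre, 65 mm from the rotor's axis and 45 mm out from the disc's face, on a steel pin 10 mm thick square to the face. The ball spins freely on the pin, so the fingers can keep one orientation (say straight down, closing along the stand's y) all the way round the circle.
- disc (a joint): Rotor angle, rad: 0 with the knob lowest, growing counter-clockwise seen facing the disc (+1.57: knob on the stand's +y side). No stops. Bearing drag 0.36 N m (5.5 N at the knob) both ways. The hidden weight pulls its side downhill, most (3 to 4.7 N at the knob) when level with the hub. Its angle from the knob is random and unseen. Mean of forces going ahead and back cancels the drag.
- bottle: Glass bottle, 70 mm across, 170 mm tall, loose; origin at the centre of its underside. Leave alone.
- beaker: Glass beaker, 70 mm across, 90 mm tall, loose; origin at the centre of its underside. Leave alone.
- rack: White tray 90 x 130 mm with small amber vials, 53 mm tall, loose; origin at the centre of its underside. Leave alone.
- wrench: Steel wrench lying on the bench, loose; origin at its middle underside. Leave alone.

How it is judged:
On the way:
1. the knob, in the fingers, has been swung across the disc to the side opposite its start (at least 115 mm from where it was) (distance of knob from where it was at the start of the episode above 0.115 m and contact force between the fingers and knob above 1 N), for 0.02 s.
At the end, for the whole second after the job is handed in: The hidden weight is within 15 degrees of the lowest point of the disc, the rotor is at rest (under 0.1 rad/s), and the fingers still hold the knob (contact force over 3 N) through the last second (y of slug_c0 in the frame of stand between -0.0142 and 0.0142 m and z of slug_c0 in the frame of hub below -0.03 m and velocity of joint disc between -0.1 and 0.1 rad/s and contact force between the fingers and knob above 3 N); the arm keeps its last pose, push and grip.
It fails at once if a bystander (bottle, beaker, vial rack, wrench) is moved by more than 25 mm (distance of any of bottle, beaker, rack, wrench from where it was at the start of the episode above 0.025 m).
It also fails if it takes over 51 s, if anything falls off the work surface, if the arm or the gripper's body presses on something with over 40 N, if the wrist force passes 120 N, or if a joint passes its speed limit or range.

ROBOT

A 6-joint arm with a two-finger parallel gripper is mounted at the origin on the work surface. World frame = base frame: x ahead of the robot, y to its left, z up, the work surface at z = 0. Lengths are in m, angles in rad, forces in N, time in s.
With the tool pointing down it reaches from about 0.25 to 0.8 m from the base axis. Payload 3.9 kg.
Tool frame: the origin (TCP) lies between the finger pads; the fingertips stand 19 mm ahead of it and the grasp point (between the pads) is the TCP; z points along the fingers, y is the direction in which the jaws open and shut (so a half turn about z gives the same grasp; the last joint's range is limited). The gripper opens to 85 mm and grips with 20 to 120 N. Pads are 22 mm wide; open, the fingers measure 114 mm over their backs; the gripper's body (76 mm by 85 mm) begins 54 mm behind the grasp point. The pads swing forward as they close: fully open they stand 13 mm farther back than shut.
Start: joints at [1.199, 0.26, -0.138, 1.173, 0, 1.571], TCP at [0.191, 0.489, 0.25] pointing down, gripper open.
Joint ranges: [-2.78, 2.78], [-0.83, 1.72], [-1.28, 1.37], [-1.9, 2.12], [-1.57, 1.48], [-3.14, 3.14]. Speed limits (rad/s): [2.57, 2.57, 3.14, 3.14, 3.14, 3.14].

INTERFACE

Orientations are given as [roll, pitch, yaw] about the fixed x, y, z axes, in that order (R = Rz(yaw) Ry(pitch) Rx(roll)).
In Python, from station import * gives the robot as it stands. The module is installed in compiled form; this text tells all that it offers.
- The arm moves only by the tool move_arm, never from a script. Its argument "targets" is text: rows parted by semicolons, each of 7 numbers parted by spaces: the turn, a rotation vector about the tool's x, y, z in degrees, then the shift along the tool's x, y, z in m, then the finger opening in m, from 0 to 0.0854. In form: wx wy wz x y z hand; .... A call has 1 to 20 rows; each row shifts and turns the commanded pose from where the row before left it, along the tool's axes as they then stand; what a row does not reach is not made up. A row lasts 1/10 s, in which the tool goes at most 50 mm and 8.59 degrees, less where a joint would pass 70% of its speed; a pose out of reach is approached as far as the arm can. A call with a gripper value outside its range is refused whole. The fingers move at their own pace and stop on an object; "newtons" is the grip in N (left out, the last holds). Time passes only in rows, so rows that do not move let the fingers close. It gives the time, the measured TCP pose, the force and the opening at its end, in the units of the state.
- observe(): the state, without advancing time (a new reading comes with each control period).
- grab_frame(name): name is "scene" or "side" or "wrist"; returns the picture (480x640x3 uint8, blue, green, red); there is no depth.
- get_calibration(name): a dict with "fx", "fy", "cx", "cy" (pixels), "distortion" ([k1, k2, p1, p2, k3] as OpenCV has them; the pictures are not rectified), "rvec" (rotation vector, rad) and "tvec" (3), from world to camera coordinates, as OpenCV has them; the wrist camera has in their place "mount" (4x4, takes a point from camera to tool coordinates, whose origin is the TCP and whose axes are the flange's). Camera axes: x right, y down, z forward; pixel columns grow to the right and rows downward; lengths in m; the calibration is good to about 2 mm. A picture is of the moment at which its call begins: read the wrist's pose just before it. get_calibration takes no time and is no camera call.
- sign_off(): hands the job in, once; it reports no verdict.
The state is a dict: "time": time; "q": joint angles; "dq": joint speeds; "effort": joint torques, N m; "eef_pos": TCP position; "tool_rot": TCP orientation; "force": force on the tool from outside, world axes, zero at the start; "wrist_torque": the same for the moment, N m; "gripper_width": finger opening in m.
Only numpy, scipy, OpenCV 4.12 (cv2) and the standard library are available. Lean on these libraries where they do the work, as an engineer would, in place of code of your own. Each camera call takes 0.05 s, during which the arm holds its last target. There are 200 camera calls.

## Working session

There is one attempt and no reset: what is moved stays moved. The work goes in short steps, Python scripts to look and compute and a tool call to move; the robot and the scene stay as the last step left them, time stands still between calls to the robot, and variables do not carry over. Pictures are saved under pics/ and viewed, about 8 in all and at most 12, crops included, and the job is handed in when it is done.

Besides the shell and the picture viewer there is one more tool, called after "Call:" in YAML: its name, and indented under it one key for each argument. move_arm: Moves the arm, as the interface text tells. Its arguments: {"type":"object","properties":{"targets":{"type":"string"},"newtons":{"type":"number"}},"required":["targets"]}

```bash
mkdir -p pics; python3 - <<'E'
from station import *
import cv2
s=observe(); print(s)
for n in("scene","side"):
    cv2.imwrite(f"pics/{n}0.png",grab_frame(n)); print(get_calibration(n))
print(get_calibration("wrist"))
E
```

```text
{'time': 0.0, 'q': array([ 1.19900944e+00,  2.60666196e-01, -1.39415060e-01,  1.17272843e+00,
        3.97880973e-05,  1.57082666e+00]), 'dq': array([-7.94695876e-04,  1.20644767e-03, -4.70010473e-04,  5.58327049e-04,
       -6.78789328e-05, -9.42641989e-04]), 'effort': array([ 2.78127018e-04, -4.05685294e+01,  2.53920507e+01,  1.87719811e-02,
        7.11536745e-05,  5.13713616e-06]), 'eef_pos': array([0.19046443, 0.48850316, 0.24945684]), 'tool_rot': array([-3.13957930e+00, -3.97269542e-05,  2.76977536e+00]), 'force': array([-0.36260284, -0.55616978,  0.0449028 ]), 'wrist_torque': array([-0.03179528, -0.0112582 ,  0.01506671]), 'gripper_width': 0.08571630931819907}
{'fx': 616.1612146634068, 'fy': 616.1612146634068, 'cx': 327.01898450899495, 'cy': 232.12376757739372, 'distortion': array([-0.07687165,  0.        ,  0.        ,  0.        ,  0.        ]), 'rvec': array([ 1.79289066,  1.65464543, -0.72872443]), 'tvec': array([-0.04885724, -0.23215595,  1.80785087])}
{'fx': 562.5110307099533, 'fy': 562.5110307099533, 'cx': 319.45549588287116, 'cy': 239.19695944401226, 'distortion': array([-0.0463084,  0.       ,  0.       ,  0.       ,  0.       ]), 'rvec': array([ 2.17182082, -0.7131361 ,  0.36422323]), 'tvec': array([-0.38356251,  0.28239447,  1.27351568])}
{'fx': 403.3084082664893, 'fy': 403.3084082664893, 'cx': 317.14410383904436, 'cy': 238.29059418653912, 'distortion': array([-0.06278784,  0.        ,  0.        ,  0.        ,  0.        ]), 'mount': array([[ 2.91415328e-05, -9.58327456e-01, -2.85671990e-01,
         7.31789562e-02],
       [ 9.99999699e-01, -1.93402111e-04,  7.50805415e-04,
        -5.37443473e-04],
       [-7.74767010e-04, -2.85671926e-01,  9.58327162e-01,
        -1.23721349e-01],
       [ 0.00000000e+00,  0.00000000e+00,  0.00000000e+00,
         1.00000000e+00]])}
```

View pics/scene0.png

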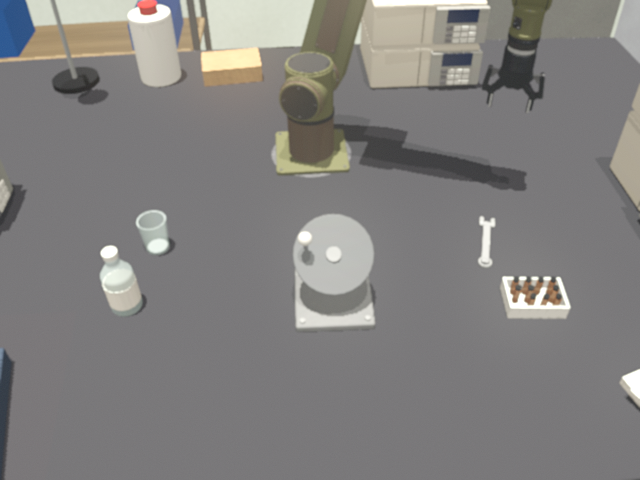

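View pics/side0.png

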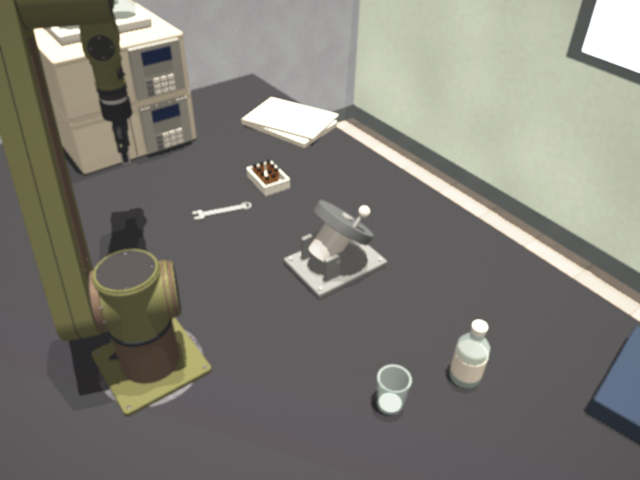

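The scene view shows the knob at about (305,239), the boss at (334,254) and base plate corners near (297,326) and (372,324). In the side view the knob is at (364,211) and the boss at about (348,217). Next I refine these by mask and triangulate.

```bash
cat > h.py <<'E'
from station import *
import cv2, numpy as np
def ray(n,p):
    c=get_calibration(n);K=np.array([[c['fx'],0,c['cx']],[0,c['fy'],c['cy']],[0,0,1]])
    u=cv2.undistortPoints(np.array([[p]],float),K,c['distortion'])[0,0]
    R=cv2.Rodrigues(c['rvec'])[0];d=R.T@np.array([u[0],u[1],1]);return -R.T@c['tvec'],d/np.linalg.norm(d)
def tri(p,q):
    a,d=ray("scene",p);b,e=ray("side",q)
    t=np.linalg.lstsq(np.c_[d,-e],b-a,rcond=None)[0];P,Q=a+t[0]*d,b+t[1]*e
    return (P+Q)/2,np.linalg.norm(P-Q)
def plane(n,p,z):
    a,d=ray(n,p);return a+d*(z-a[2])/d[2]
def blob(im,c,r,thr):
    x,y=c;g=im[y-r:y+r,x-r:x+r].min(2);m=(g>thr).astype(np.uint8)
    n,l,s,cen=cv2.connectedComponentsWithStats(m)
    i=1+np.argmax(s[1:,4]);return cen[i]+[x-r,y-r],s[i]
E
python3 - <<'E'
from h import *
a=cv2.imread("pics/scene0.png");b=cv2.imread("pics/side0.png")
for t in(190,210):
    k,s=blob(a,(305,239),9,t);k2,s2=blob(b,(364,211),8,t);print(k,s,k2,s2,tri(k,k2))
print("boss",tri((334,254),(348,217)))
for p in[(297,327),(372,325)]:print(plane("scene",p,.02))
for p in[(321,290),(385,262)]:print("side",plane("side",p,.02))
A=cv2.resize(a[205:335,270:400],None,fx=4,fy=4,interpolation=2);B=cv2.resize(b[190:300,275:395],None,fx=4,fy=4,interpolation=2)
o=np.zeros((520,800,3),np.uint8);A=A[:,:400*1];o[:A.shape[0],:400]=A;B=cv2.resize(B,(400,367));o[:367,400:]=B
cv2.imwrite("pics/c.png",o)
E
```

```text
[304.72392638 236.56441718] [  2   0  15  14 163] [364.04938272 209.59259259] [ 3  2 11 10 81] (array([ 0.58171124, -0.04080579,  0.21008965]), np.float64(7.526279655691406e-05))
[304.3515625 236.5390625] [  2   1  14  12 128] [364.07246377 209.52173913] [ 3  3 11  8 69] (array([ 0.58164875, -0.04130481,  0.21040325]), np.float64(0.0005349105808053056))
boss (array([0.58009064, 0.01729546, 0.15304068]), np.float64(0.0033125502905854884))
[ 0.65830278 -0.06671209  0.02      ]
[0.66599011 0.09298144 0.02      ]
side [ 0.44477429 -0.05261256  0.02      ]
side [ 0.65108067 -0.06814864  0.02      ]
```

View pics/c.png

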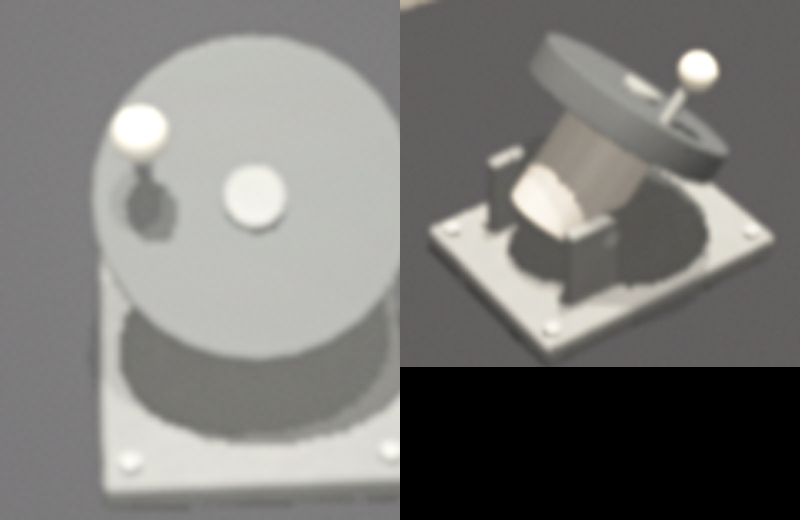

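```bash
python3 - <<'E'
from h import *
P=lambda n,p,z=.02:plane(n,p,z).round(4)
a=P("scene",(296.3,325.8));s=[P("side",p) for p in[(319.4,293.8),(386.6,261),(284.3,259.4)]];b=P("scene",(373,324))
print(a,b,s)
d=s[1]-s[0];e=s[2]-s[0];print(np.linalg.norm(d),np.degrees(np.arctan2(d[1],d[0])),np.linalg.norm(e),np.degrees(np.arctan2(-e[0],e[1])))
d=b-a;print(np.linalg.norm(d),np.degrees(np.arctan2(-d[0],d[1])))
B,g=tri((333.5,253.7),(347.9,215.8));print("boss",B,g)
K=tri((304.5,236.6),(364.05,209.6))[0]
for yaw in(-3,-4):
    y=np.radians(yaw);X=np.array([np.cos(y),np.sin(y),0]);Y=np.array([-X[1],X[0],0]);Z=np.array([0,0,1])
    n=.643*X+.766*Z;u=.766*X-.643*Z
    H=B-.006*n;r=K-H;print(yaw,H,"out",r@n,"down",r@u,"y",r@Y,np.hypot(r@u,r@Y),np.degrees(np.arctan2(r@Y,r@u)))
im=cv2.imread("pics/scene0.png")
E
```

```text
[ 0.6549 -0.0681  0.02  ] [0.6635 0.0955 0.02  ] [array([ 0.4332, -0.0612,  0.02  ]), array([ 0.6574, -0.0676,  0.02  ]), array([0.4348, 0.0997, 0.02  ])]
0.22429132841017285 -1.6351179085151129 0.16090795505505623 -0.5697341560898755
0.16382588318089422 -3.0091111628657417
boss [0.5807533  0.01717055 0.15573319] 0.0007584713606117265
-3 [0.57690059 0.01737246 0.15113719] out 0.050205660789770075 down -0.031949474297507885 y -0.05814723987605032 0.06634659307824368 -118.78695238719014
-4 [0.5769047  0.01743967 0.15113719] out 0.0508577963791907 down -0.031172591153656868 y -0.05806945824679513 0.06590745345034452 -118.22759734654588
```

Call:
move_arm:
  targets: "0 0 8.459 0 0 -0.0035 0.0854;0 0 8.459 0 0 -0.0035 0.0854;0 0 8.459 0 0 -0.0035 0.0854;0 0 8.459 0 0 -0.0035 0.0854;0 0 8.459 0 0 -0.0035 0.0854;0 0 8.459 0 0 -0.0035 0.0854;0 0 8.459 0 0 -0.0035 0.0854;0 0 8.459 0 0 -0.0035 0.0854;0 0 8.459 0 0 -0.0035 0.0854;0 0 8.459 0 0 -0.0035 0.0854;0 0 8.459 0 0 -0.0035 0.0854;0 0 8.459 0 0 -0.0035 0.0854;0 0 8.459 0 0 -0.0035 0.0854;0 0 8.459 0 0 -0.0035 0.0854;0 0 8.459 0 0 -0.0035 0.0854;0 0 8.459 0 0 -0.0035 0.0854;0 0 8.459 0 0 -0.0035 0.0854;0 0 8.459 0 0 -0.0035 0.0854;0 0 8.459 0 0 -0.0035 0.0854"
  newtons: 70

```text
time: 2.0
eef_pos: [0.4106, 0.2644, 0.3162]
tool_rot: [-2.91, 0.142, 0.431]
force: [1.2, 0.9, -0.7]
gripper_width: 0.0853
```

Call:
move_arm:
  targets: "0 0 0 0.0255 0.0321 0 0.0854;0 0 0 0.0255 0.0321 0 0.0854;0 0 0 0.0255 0.0321 0 0.0854;0 0 0 0.0255 0.0321 0 0.0854;0 0 0 0.0255 0.0321 0 0.0854;0 0 0 0.0255 0.0321 0 0.0854;0 0 0 0.0255 0.0321 0 0.0854;0 0 0 0.0255 0.0321 0 0.0854;0 0 0 0.0255 0.0321 0 0.0854;0 0 0 0.0255 0.0321 0 0.0854;0 0 0 0.0255 0.0321 0 0.0854;0 0 0 0.0255 0.0321 0 0.0854;0 0 0 0.0255 0.0321 0 0.0854;0 0 0 0.0255 0.0321 0 0.0854;0 0 0 0.0255 0.0321 0 0.0854;0 0 0 0.0255 0.0321 0 0.0854;0 0 0 0 0 0 0.0854;0 0 0 0 0 0 0.0854"

```text
time: 3.8
eef_pos: [0.7459, -0.0247, 0.1884]
tool_rot: [-2.846, 0.221, 0.456]
force: [1.1, -0.1, 1.0]
gripper_width: 0.0855
```

```bash
python3 - <<'E'
from h import *
s=observe();print(s['time'],s['q'].round(3),s['eef_pos'],s['tool_rot'],s['force'])
im=grab_frame("wrist");cv2.imwrite("pics/w1.png",im)
E
```

```text
3.8 [-0.09   1.158  1.364  2.117  0.141  2.605] [ 0.74593848 -0.02469226  0.1884266 ] [-2.84587034  0.22083986  0.45559156] [ 1.0885446  -0.11860124  1.00596087]
```

View pics/w1.png

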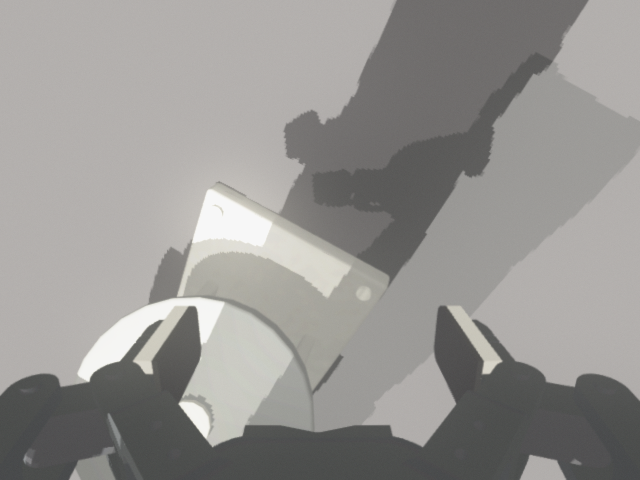

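The turn went the wrong way: the yaw falls as q6 grows, so the wrist ran into its limits and left the tool tilted at (0.746, -0.025, 0.188). The wrist view shows the disc's lower-left part, with nothing touching. I'll lift straight up first.

```bash
cat >> h.py <<'E'
from scipy.spatial.transform import Rotation as Ro
def goto(P,yaw,s=None):
    "single relative move (rotvec deg, shift tool axes) from the present pose to P, tool straight down"
    s=s or observe();R=Ro.from_euler('xyz',s['tool_rot']);T=Ro.from_euler('xyz',[np.pi,0,yaw])
    return np.degrees((R.inv()*T).as_rotvec()).round(2),R.inv().apply(np.array(P)-s['eef_pos']).round(4)
E
python3 - <<'E'
from h import *
s=observe();R=Ro.from_euler('xyz',s['tool_rot']);print(R.as_matrix().round(3))
print(R.inv().apply([-.03,0,.03]),goto([.72,-.03,.36],3.107))
E
```

```text
[[ 0.876  0.365 -0.316]
 [ 0.43  -0.887  0.169]
 [-0.218 -0.284 -0.934]]
[-0.03282875 -0.01946091 -0.018535  ] (array([ -22.29,  -18.26, -151.48]), array([-0.0628, -0.0527, -0.1526]))
```

Call:
move_arm:
  targets: "0 0 0 -0.0065 -0.0085 -0.028 0.0854;0 0 0 -0.0065 -0.0085 -0.028 0.0854;0 0 0 -0.0065 -0.0085 -0.028 0.0854;0 0 0 -0.0065 -0.0085 -0.028 0.0854;0 0 0 -0.0065 -0.0085 -0.028 0.0854"

```text
time: 4.35
eef_pos: [0.7444, -0.0152, 0.2834]
tool_rot: [-2.914, 0.116, 0.429]
force: [-0.1, 0.1, 0.2]
gripper_width: 0.0854
```

```bash
python3 - <<'E'
from h import *
s=observe();print(s['time'],s['q'].round(3),s['eef_pos'],s['tool_rot'],s['force'])
print(goto([.60,-.03,.33],3.107))
cv2.imwrite("pics/s1.png",grab_frame("scene"))
E
```

```text
4.35 [-0.078  1.031  1.365  2.117  0.143  2.633] [ 0.74435373 -0.01515608  0.28343447] [-2.91390503  0.11595833  0.42870591] [-0.05890172  0.148275    0.17722132]
(array([ -13.  ,  -15.39, -153.11]), array([-0.1419, -0.0522, -0.0191]))
```

View pics/s1.png

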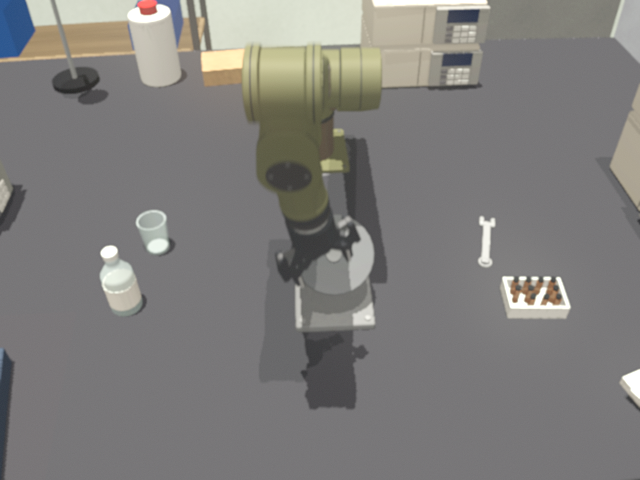

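Call:
move_arm:
  targets: "-0.68 -0.81 -8.06 0 0 -0.003 0.0854;-0.68 -0.81 -8.06 0 0 -0.003 0.0854;-0.68 -0.81 -8.06 0 0 -0.003 0.0854;-0.68 -0.81 -8.06 0 0 -0.003 0.0854;-0.68 -0.81 -8.06 0 0 -0.003 0.0854;-0.68 -0.81 -8.06 0 0 -0.003 0.0854;-0.68 -0.81 -8.06 0 0 -0.003 0.0854;-0.68 -0.81 -8.06 0 0 -0.003 0.0854;-0.68 -0.81 -8.06 0 0 -0.003 0.0854;-0.68 -0.81 -8.06 0 0 -0.003 0.0854;-0.68 -0.81 -8.06 0 0 -0.003 0.0854;-0.68 -0.81 -8.06 0 0 -0.003 0.0854;-0.68 -0.81 -8.06 0 0 -0.003 0.0854;-0.68 -0.81 -8.06 0 0 -0.003 0.0854;-0.68 -0.81 -8.06 0 0 -0.003 0.0854;-0.68 -0.81 -8.06 0 0 -0.003 0.0854;-0.68 -0.81 -8.06 0 0 -0.003 0.0854;-0.68 -0.81 -8.06 0 0 -0.003 0.0854;-0.68 -0.81 -8.06 0 0 -0.003 0.0854"

```text
time: 6.3
eef_pos: [0.7466, -0.0165, 0.3305]
tool_rot: [3.142, 0.009, 3.112]
force: [-0.4, -0.4, 0.4]
gripper_width: 0.0853
```

```bash
python3 - <<'E'
from h import *
s=observe();print(s['time'],s['q'].round(3),s['eef_pos'],s['tool_rot'],s['force'])
print(goto([.584,-.04,.31],3.107))
E
```

```text
6.3 [-0.022  0.701  0.806  1.668 -0.     0.008] [ 0.7466214  -0.01652021  0.3305227 ] [3.14154525 0.00898365 3.11177257] [-0.40706856 -0.43403771  0.38162835]
(array([0.  , 0.51, 0.27]), array([ 0.162 , -0.0283,  0.0191]))
```

Call:
move_arm:
  targets: "0 0.1 0.05 0.0324 -0.0057 0.0038 0.0854;0 0.1 0.05 0.0324 -0.0057 0.0038 0.0854;0 0.1 0.05 0.0324 -0.0057 0.0038 0.0854;0 0.1 0.05 0.0324 -0.0057 0.0038 0.0854;0 0.1 0.05 0.0324 -0.0057 0.0038 0.0854;0 0 0 0 0 0 0.0854;0 0 0 0 0 0 0.0854"

```text
time: 7.0
eef_pos: [0.5834, -0.0392, 0.311]
tool_rot: [-3.141, 0.0, 3.101]
force: [0.1, 0.6, -0.6]
gripper_width: 0.0856
```

```bash
python3 - <<'E'
from h import *
s=observe();print(s['time'],s['q'].round(3),s['eef_pos'],s['tool_rot'],s['force'])
im=grab_frame("wrist");cv2.imwrite("pics/w2.png",im)
a=grab_frame("side");k2,s2=blob(a,(364,211),10,190);print(k2,s2)
c=get_calibration("wrist");K=np.array([[c['fx'],0,c['cx']],[0,c['fy'],c['cy']],[0,0,1]])
y=-.035;X=np.array([np.cos(y),np.sin(y),0]);Y=np.array([-X[1],X[0],0]);Z=np.array([0,0,1.])
n=.643*X+.766*Z;u=.766*X-.643*Z;H=np.array([.576,.0173,.15])
R=Ro.from_euler('xyz',s['tool_rot'])
for t in(-118,-119):
    t=np.radians(t);kn=H+.045*n+.065*(np.cos(t)*u+np.sin(t)*Y);print("knob model",kn)
for P in(kn,H+.006*n):
    M=np.linalg.inv(c['mount']);p=M[:3,:3]@R.inv().apply(P-s['eef_pos'])+M[:3,3]
    print(cv2.projectPoints(p[None],np.zeros(3),np.zeros(3),K,c['distortion'])[0].ravel())
E
```

```text
7.0 [-0.067  0.35   0.149  1.369 -0.    -0.026] [ 0.58335409 -0.03919287  0.31101999] [-3.14130873e+00  2.78300820e-04  3.10111624e+00] [ 0.13901009  0.55424138 -0.6330327 ]Traceback (most recent call last):
  File "<stdin>", line 4, in <module>
  File "h.py", line 16, in blob
    i=1+np.argmax(s[1:,4]);return cen[i]+[x-r,y-r],s[i]
        ~~~~~~~~~^^^^^^^^^
    return _wrapfunc(a, 'argmax', axis=axis, out=out, **kwds)
    return bound(*args, **kwds)
ValueError: attempt to get argmax of an empty sequence
```

View pics/w2.png

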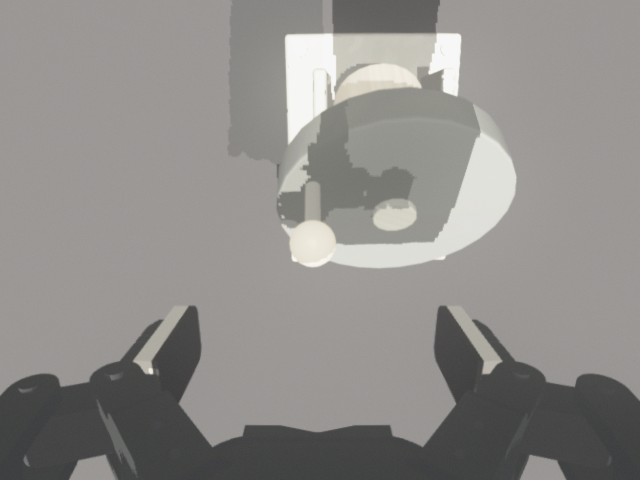

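The wrist view shows the knob at (313,243), about 47 px across, and the boss at (395,214). I'll check both against the model.

```bash
python3 - <<'E'
from h import *
s=observe()
c=get_calibration("wrist");K=np.array([[c['fx'],0,c['cx']],[0,c['fy'],c['cy']],[0,0,1]])
y=-.035;X=np.array([np.cos(y),np.sin(y),0]);Y=np.array([-X[1],X[0],0]);Z=np.array([0,0,1.])
n=.643*X+.766*Z;u=.766*X-.643*Z;H=np.array([.576,.0173,.15])
R=Ro.from_euler('xyz',s['tool_rot'])
t=np.radians(-118.5);kn=H+.045*n+.065*(np.cos(t)*u+np.sin(t)*Y);print("knob model",kn)
for P in(kn,H+.006*n):
    M=np.linalg.inv(c['mount']);p=M[:3,:3]@R.inv().apply(P-s['eef_pos'])+M[:3,3]
    print(p[2],cv2.projectPoints(p[None],np.zeros(3),np.zeros(3),K,c['distortion'])[0].ravel())
def wr(p,z):
    v=cv2.undistortPoints(np.array([[p]],float),K,c['distortion'])[0,0];m=c['mount']
    d=R.apply(m[:3,:3]@[v[0],v[1],1]);o=R.apply(m[:3,3])+s['eef_pos'];return o+d*(z-o[2])/d[2]
k=wr((313,243),.206);b=wr((395,214),.1546);H2=b-.006*n;r=k-H2
print("knob",k,wr((313,243),.203),"boss",b,"H",H2,"out",r@n,r@u,r@Y,np.degrees(np.arctan2(r@Y,r@u)))
g=[wr(p,.02) for p in[(286,35),(461,33)]];d=g[1]-g[0];print(g,np.linalg.norm(d),np.degrees(np.arctan2(-d[0],d[1])))
print(goto(kn,3.107))
E
```

```text
knob model [ 0.57917519 -0.0399693   0.20441285]
0.23972592154688724 [315.61968926 236.07209176]
0.2869738102340781 [395.94846762 214.2527972 ]
knob [ 0.58292829 -0.04167328  0.206     ] [ 0.58386322 -0.04174374  0.203     ] boss [0.57964327 0.01648234 0.1546    ] H [0.57578763 0.01661735 0.150004  ] out 0.04879312596189293 -0.028976585836998494 -0.05800505503180287 -116.54454793515026
[array([ 0.43403838, -0.06277541,  0.02      ]), array([0.43744224, 0.10360225, 0.02      ])] 0.16641248288767782 -1.1720275703578316
(array([-0.02,  0.07, -0.31]), array([ 0.006 , -0.0011,  0.1064]))
```

Call:
move_arm:
  targets: "0 0 -0.3 0.0013 -0.0019 0.022 0.06;0 0 0 0 0 0.022 0.06;0 0 0 0 0 0.022 0.06;0 0 0 0 0 0.022 0.06;0 0 0 0 0 0.021 0.06;0 0 0 0 0 0 0.06;0 0 0 0 0 0 0;0 0 0 0 0 0 0;0 0 0 0 0 0 0;0 0 0 0 0 0 0;0 0 0 0 0 0 0"
  newtons: 60

```text
time: 8.2
eef_pos: [0.5839, -0.0421, 0.2027]
tool_rot: [-3.139, 0.003, 3.106]
force: [0.7, -5.0, 5.7]
gripper_width: 0.0253
```

```bash
cat >> h.py <<'E'
y0=-.035;X=np.array([np.cos(y0),np.sin(y0),0]);Y=np.array([-X[1],X[0],0]);Z=np.array([0,0,1.])
n=.643*X+.766*Z;u=.766*X-.643*Z;H=np.array([.576,.017,.15])
def rep():
    s=observe();r=s['eef_pos']-H;f=s['force'];t=np.arctan2(r@Y,r@u);c,q=np.cos(t),np.sin(t)
    print("t",round(s['time'],2),"ang",np.degrees(t).round(1),"rad",np.hypot(r@Y,r@u).round(4),"out",(r@n).round(4),"pos",s['eef_pos'].round(4),"rot",s['tool_rot'].round(3),"w",round(s['gripper_width'],4))
    print("F",f.round(2),"tang",(f@(-q*u+c*Y)).round(2),"radial",(f@(c*u+q*Y)).round(2),"n",(f@n).round(2))
def arc(angs,rad=.065,out=.045,off=(0,0,0)):
    "shifts in tool axes between circle points, tool axes fixed as now"
    R=Ro.from_euler('xyz',observe()['tool_rot']);p=None
    for a in np.radians(angs):
        P=H+off+out*n+rad*(np.cos(a)*u+np.sin(a)*Y)
        if p is not None: print(np.degrees(a).round(),R.inv().apply(P-p).round(4))
        p=P
E
python3 -c "
from h import *
rep();arc(range(-117,-117+361,10))"
```

```text
t 8.2 ang -114.0 rad 0.0644 out 0.0468 pos [ 0.5839 -0.0421  0.2027] rot [-3.139e+00  3.000e-03  3.106e+00] w 0.0253
F [ 0.7  -5.02  5.74] tang -0.73 radial 5.79 n 4.96
-107.0 [-0.008  -0.0042  0.0068]
-97.0 [-0.0085 -0.0023  0.0072]
-87.0 [-0.0087 -0.0004  0.0073]
-77.0 [-0.0086  0.0016  0.0072]
-67.0 [-0.0082  0.0035  0.0069]
-57.0 [-0.0076  0.0053  0.0064]
-47.0 [-0.0068  0.007   0.0057]
-37.0 [-0.0058  0.0084  0.0049]
-27.0 [-0.0046  0.0096  0.0038]
-17.0 [-0.0032  0.0105  0.0027]
-7.0 [-0.0018  0.0111  0.0015]
3.0 [-0.0003  0.0113  0.0002]
13.0 [ 0.0012  0.0112 -0.001 ]
23.0 [ 0.0027  0.0108 -0.0023]
33.0 [ 0.0041  0.01   -0.0035]
43.0 [ 0.0053  0.0089 -0.0045]
53.0 [ 0.0064  0.0076 -0.0055]
63.0 [ 0.0073  0.006  -0.0062]
73.0 [ 0.008   0.0042 -0.0068]
83.0 [ 0.0085  0.0023 -0.0072]
93.0 [ 0.0087  0.0004 -0.0073]
103.0 [ 0.0086 -0.0016 -0.0072]
113.0 [ 0.0082 -0.0035 -0.0069]
123.0 [ 0.0076 -0.0053 -0.0064]
133.0 [ 0.0068 -0.007  -0.0057]
143.0 [ 0.0058 -0.0084 -0.0049]
153.0 [ 0.0046 -0.0096 -0.0038]
163.0 [ 0.0032 -0.0105 -0.0027]
173.0 [ 0.0018 -0.0111 -0.0015]
183.0 [ 0.0003 -0.0113 -0.0002]
193.0 [-0.0012 -0.0112  0.001 ]
203.0 [-0.0027 -0.0108  0.0023]
213.0 [-0.0041 -0.01    0.0035]
223.0 [-0.0053 -0.0089  0.0045]
233.0 [-0.0064 -0.0076  0.0055]
243.0 [-0.0073 -0.006   0.0062]
```

Call:
move_arm:
  targets: "0 0 0 -0.004 -0.0021 0.0034 0;0 0 0 -0.004 -0.0021 0.0034 0;0 0 0 -0.0042 -0.0012 0.0036 0;0 0 0 -0.0042 -0.0012 0.0036 0;0 0 0 -0.0044 -0.0002 0.0037 0;0 0 0 -0.0044 -0.0002 0.0037 0"

```text
time: 8.8
eef_pos: [0.6083, -0.0496, 0.182]
tool_rot: [-3.14, 0.002, 3.106]
force: [-1.3, -2.7, 10.1]
gripper_width: 0.0249
```

```bash
python3 -c "
from h import *
rep()"
```

```text
t 8.8 ang -84.8 rad 0.0657 out 0.0468 pos [ 0.6083 -0.0496  0.182 ] rot [-3.140e+00  2.000e-03  3.106e+00] w 0.0249
F [-1.32 -2.74 10.1 ] tang -7.66 radial 2.1 n 6.95
```

Call:
move_arm:
  targets: "0 0 0 -0.0043 0.0008 0.0036 0;0 0 0 -0.0043 0.0008 0.0036 0;0 0 0 -0.0041 0.0017 0.0034 0;0 0 0 -0.0041 0.0018 0.0035 0;0 0 0 -0.0038 0.0026 0.0032 0;0 0 0 -0.0038 0.0027 0.0032 0"

```text
time: 9.4
eef_pos: [0.633, -0.0401, 0.1615]
tool_rot: [-3.14, 0.002, 3.106]
force: [-2.9, -3.8, 10.6]
gripper_width: 0.0249
```

Call:
move_arm:
  targets: "0 0 0 -0.0034 0.0035 0.0029 0;0 0 0 -0.0034 0.0035 0.0028 0;0 0 0 -0.0029 0.0042 0.0025 0;0 0 0 -0.0029 0.0042 0.0024 0;0 0 0 -0.0023 0.0048 0.0019 0;0 0 0 -0.0023 0.0048 0.0019 0"

```text
time: 10.0
eef_pos: [0.6509, -0.0163, 0.1471]
tool_rot: [-3.138, 0.002, 3.106]
force: [-2.8, -6.1, 11.8]
gripper_width: 0.0247
```

```bash
python3 -c "
from h import *
rep()"
```

```text
t 10.0 ang -27.0 rad 0.0675 out 0.0467 pos [ 0.6509 -0.0163  0.1471] rot [-3.138e+00  2.000e-03  3.106e+00] w 0.0247
F [-2.77 -6.11 11.76] tang -9.85 radial -5.66 n 7.37
```

Call:
move_arm:
  targets: "0 0 0 -0.0016 0.0052 0.0014 0;0 0 0 -0.0016 0.0053 0.0013 0;0 0 0 -0.0009 0.0055 0.0008 0;0 0 0 -0.0009 0.0056 0.0007 0;0 0 0 -0.0002 0.0056 0.0001 0;0 0 0 -0.0001 0.0057 0.0001 0"

```text
time: 10.6
eef_pos: [0.6576, 0.0154, 0.1422]
tool_rot: [-3.137, 0.002, 3.105]
force: [-1.0, -8.3, 9.3]
gripper_width: 0.0252
```

Call:
move_arm:
  targets: "0 0 0 0.0006 0.0056 -0.0005 0;0 0 0 0.0006 0.0056 -0.0005 0;0 0 0 0.0013 0.0054 -0.0011 0;0 0 0 0.0014 0.0054 -0.0012 0;0 0 0 0.002 0.005 -0.0017 0;0 0 0 0.0021 0.005 -0.0018 0"

```text
time: 11.2
eef_pos: [0.6513, 0.0479, 0.1483]
tool_rot: [-3.137, 0.003, 3.105]
force: [3.0, -8.3, 3.7]
gripper_width: 0.0249
```

Call:
move_arm:
  targets: "0 0 0 0.0026 0.0044 -0.0022 0;0 0 0 0.0027 0.0045 -0.0023 0;0 0 0 0.0032 0.0038 -0.0027 0;0 0 0 0.0032 0.0038 -0.0028 0;0 0 0 0.0036 0.003 -0.0031 0;0 0 0 0.0037 0.003 -0.0031 0"

```text
time: 11.8
eef_pos: [0.6331, 0.0718, 0.1641]
tool_rot: [-3.139, 0.003, 3.106]
force: [3.6, -6.6, 1.7]
gripper_width: 0.0254
```

```bash
python3 -c "
from h import *
rep()"
```

```text
t 11.8 ang 59.7 rad 0.0658 out 0.0462 pos [0.6331 0.0718 0.1641] rot [-3.139e+00  3.000e-03  3.106e+00] w 0.0254
F [ 3.59 -6.59  1.73] tang -4.83 radial -4.66 n 3.78
```

Continuing round to complete the circle.

Call:
move_arm:
  targets: "0 0 0 0.004 0.0021 -0.0034 0;0 0 0 0.004 0.0021 -0.0034 0;0 0 0 0.0042 0.0012 -0.0036 0;0 0 0 0.0043 0.0011 -0.0036 0;0 0 0 0.0043 0.0002 -0.0036 0;0 0 0 0.0044 0.0002 -0.0037 0"

```text
time: 12.4
eef_pos: [0.6081, 0.0804, 0.1853]
tool_rot: [-3.14, 0.003, 3.106]
force: [4.7, -4.1, 0.4]
gripper_width: 0.0252
```

Call:
move_arm:
  targets: "0 0 0 0.0043 -0.0008 -0.0036 0;0 0 0 0.0043 -0.0008 -0.0036 0;0 0 0 0.0041 -0.0017 -0.0034 0;0 0 0 0.0041 -0.0018 -0.0035 0;0 0 0 0.0038 -0.0026 -0.0032 0;0 0 0 0.0038 -0.0027 -0.0032 0"

```text
time: 13.0
eef_pos: [0.5832, 0.0715, 0.2059]
tool_rot: [3.141, 0.002, 3.107]
force: [5.2, -2.1, -0.4]
gripper_width: 0.0252
```

Call:
move_arm:
  targets: "0 0 0 0.0034 -0.0035 -0.0029 0;0 0 0 0.0034 -0.0035 -0.0028 0;0 0 0 0.0029 -0.0042 -0.0025 0;0 0 0 0.0029 -0.0042 -0.0024 0;0 0 0 0.0023 -0.0048 -0.0019 0;0 0 0 0.0023 -0.0048 -0.0019 0"

```text
time: 13.6
eef_pos: [0.5649, 0.0477, 0.2207]
tool_rot: [3.14, 0.002, 3.107]
force: [4.6, 1.4, 4.0]
gripper_width: 0.025
```

```bash
python3 -c "
from h import *
rep()"
```

```text
t 13.6 ang 151.1 rad 0.0626 out 0.0463 pos [0.5649 0.0477 0.2207] rot [3.140e+00 2.000e-03 3.107e+00] w 0.025
F [4.59 1.42 4.05] tang -1.8 radial -0.0 n 6.02
```

Call:
move_arm:
  targets: "0 0 0 -0.0023 0.0048 0.0019 0;0 0 0 -0.0023 0.0048 0.0019 0;0 0 0 -0.0029 0.0042 0.0024 0;0 0 0 -0.0029 0.0042 0.0025 0;0 0 0 -0.0034 0.0035 0.0028 0;0 0 0 -0.0034 0.0035 0.0029 0"

```text
time: 14.2
eef_pos: [0.5816, 0.0702, 0.2072]
tool_rot: [-3.139, 0.0, 3.106]
force: [-0.1, -5.4, 11.3]
gripper_width: 0.0249
```

Call:
move_arm:
  targets: "0 0 0 -0.0038 0.0027 0.0032 0;0 0 0 -0.0038 0.0026 0.0032 0;0 0 0 -0.0041 0.0018 0.0035 0;0 0 0 -0.0041 0.0017 0.0034 0;0 0 0 -0.0043 0.0008 0.0036 0;0 0 0 -0.0043 0.0008 0.0036 0"

```text
time: 14.8
eef_pos: [0.6064, 0.0803, 0.1866]
tool_rot: [-3.14, -0.0, 3.106]
force: [0.0, -3.9, 11.4]
gripper_width: 0.025
```

Call:
move_arm:
  targets: "0 0 0 -0.0044 -0.0002 0.0037 0;0 0 0 -0.0043 -0.0002 0.0036 0;0 0 0 -0.0043 -0.0011 0.0036 0;0 0 0 -0.0042 -0.0012 0.0036 0;0 0 0 -0.004 -0.0021 0.0034 0;0 0 0 -0.004 -0.0021 0.0034 0"

```text
time: 15.4
eef_pos: [0.6315, 0.073, 0.1654]
tool_rot: [-3.142, 0.0, 3.107]
force: [0.2, -1.7, 12.3]
gripper_width: 0.0252
```

Call:
move_arm:
  targets: "0 0 0 -0.0037 -0.003 0.0031 0;0 0 0 -0.0036 -0.003 0.0031 0;0 0 0 -0.0032 -0.0038 0.0028 0;0 0 0 -0.0032 -0.0038 0.0027 0;0 0 0 -0.0027 -0.0045 0.0023 0;0 0 0 -0.0026 -0.0044 0.0022 0"

```text
time: 16.0
eef_pos: [0.6501, 0.0505, 0.1493]
tool_rot: [3.14, 0.001, 3.107]
force: [0.2, -0.1, 12.4]
gripper_width: 0.0251
```

Call:
move_arm:
  targets: "0 0 0 -0.0021 -0.005 0.0018 0;0 0 0 -0.002 -0.005 0.0017 0;0 0 0 -0.0014 -0.0054 0.0012 0;0 0 0 -0.0013 -0.0054 0.0011 0;0 0 0 -0.0006 -0.0056 0.0005 0;0 0 0 -0.0006 -0.0056 0.0005 0"

```text
time: 16.6
eef_pos: [0.6575, 0.0189, 0.1423]
tool_rot: [3.139, 0.002, 3.108]
force: [1.5, 3.4, 9.7]
gripper_width: 0.025
```

Call:
move_arm:
  targets: "0 0 0 0.0001 -0.0057 -0.0001 0;0 0 0 0.0002 -0.0056 -0.0001 0;0 0 0 0.0009 -0.0056 -0.0007 0;0 0 0 0.0009 -0.0055 -0.0008 0;0 0 0 0.0016 -0.0053 -0.0013 0;0 0 0 0.0016 -0.0052 -0.0014 0"

```text
time: 17.2
eef_pos: [0.6518, -0.014, 0.1463]
tool_rot: [3.139, 0.003, 3.108]
force: [4.8, 2.6, 6.3]
gripper_width: 0.025
```

Call:
move_arm:
  targets: "0 0 0 0.0023 -0.0048 -0.0019 0;0 0 0 0.0023 -0.0048 -0.0019 0;0 0 0 0.0029 -0.0042 -0.0024 0;0 0 0 0.0029 -0.0042 -0.0025 0;0 0 0 0.0034 -0.0035 -0.0028 0;0 0 0 0.0034 -0.0035 -0.0029 0"

```text
time: 17.8
eef_pos: [0.6342, -0.0392, 0.1605]
tool_rot: [3.141, 0.004, 3.107]
force: [6.9, 0.1, 4.3]
gripper_width: 0.0251
```

```bash
python3 -c "
from h import *
rep()"
```

```text
t 17.8 ang -54.0 rad 0.0669 out 0.0467 pos [ 0.6342 -0.0392  0.1605] rot [3.141 0.004 3.107] w 0.0251
F [6.87 0.13 4.33] tang 2.22 radial 1.15 n 7.73
```

```bash
cat > fit.py <<'E'
from h import *
D=np.array([float(v) for v in """.6083 -.0496 .182 -1.3 -2.7 10.1 1
.633 -.0401 .1615 -2.9 -3.8 10.6 1
.6509 -.0163 .1471 -2.8 -6.1 11.8 1
.6576 .0154 .1422 -1 -8.3 9.3 1
.6513 .0479 .1483 3 -8.3 3.7 1
.6331 .0718 .1641 3.6 -6.6 1.7 1
.6081 .0804 .1853 4.7 -4.1 .4 1
.5832 .0715 .2059 5.2 -2.1 -.4 1
.5649 .0477 .2207 4.6 1.4 4 1
.5816 .0702 .2072 -.1 -5.4 11.3 -1
.6064 .0803 .1866 0 -3.9 11.4 -1
.6315 .073 .1654 .2 -1.7 12.3 -1
.6501 .0505 .1493 .2 -.1 12.4 -1
.6575 .0189 .1423 1.5 3.4 9.7 -1
.6518 -.014 .1463 4.8 2.6 6.3 -1
.6342 -.0392 .1605 6.9 .1 4.3 -1""".split()]).reshape(-1,7)
r=D[:,:3]-H;a,b=r@u,r@Y
c=np.linalg.lstsq(np.c_[2*a,2*b,np.ones(len(a))],a*a+b*b,rcond=None)[0];print("centre off",c[:2],"rad",np.sqrt(c[2]+c[0]**2+c[1]**2),"out",(r@n).mean())
for ca,cb in((0,0),c[:2]):
    th=np.arctan2(b-cb,a-ca);f=D[:,3:6];t=-np.sin(th)*(f@u)+np.cos(th)*(f@Y)
    M=-np.c_[D[:,6],np.sin(th),np.cos(th)];x,*_=np.linalg.lstsq(M,t,rcond=None);al=np.arctan2(x[2],x[1])
    print("drag",x[0],"W",np.hypot(x[1],x[2]),"alpha",np.degrees(al),"-> knob at",-np.degrees(al))
    print(np.c_[np.degrees(th),t,t-M@x,f@n].round(1).tolist())
    for sg in(1,-1):
        m=D[:,6]==sg;x=np.linalg.lstsq(M[m],t[m],rcond=None)[0];print(sg,x[0]*1,np.hypot(x[1],x[2]),-np.degrees(np.arctan2(x[2],x[1])))
E
python3 fit.py
```

```text
centre off [ 0.00249151 -0.00050233] rad 0.0650195958786133 out 0.046418344061626315
drag 5.671701905840359 W 3.540668171022615 alpha 126.36357002105899 -> knob at -126.36357002105899
[[-84.8, -7.6, 0.4, 7.0], [-55.6, -9.6, -0.6, 6.3], [-27.0, -9.9, -0.7, 7.4], [1.1, -8.2, 0.3, 6.7], [30.1, -7.2, -0.1, 4.9], [59.7, -4.9, 0.4, 3.8], [89.8, -3.5, 0.1, 3.4], [120.2, -2.7, -0.3, 3.1], [151.1, -1.8, 0.4, 6.0], [122.4, 9.0, -0.0, 8.7], [91.7, 7.3, -0.5, 8.8], [61.8, 6.0, -0.2, 9.6], [32.7, 4.1, -0.3, 9.6], [4.0, 3.8, 0.8, 8.3], [-24.8, 2.3, 0.1, 7.9], [-54.0, 2.2, -0.1, 7.7]]
1 5.666749639182971 3.716426042564238 -126.89224434551684
-1 5.589615264106234 3.264624899109392 -126.98132765816686
drag 5.6748148969713155 W 3.554777118928258 alpha 127.2346905849553 -> knob at -127.2346905849553
[[-87.0, -7.6, 0.4, 7.0], [-57.1, -9.6, -0.6, 6.3], [-27.6, -9.9, -0.7, 7.4], [1.5, -8.2, 0.3, 6.7], [31.5, -7.1, -0.1, 4.9], [61.8, -4.7, 0.4, 3.8], [92.0, -3.3, 0.1, 3.4], [121.9, -2.6, -0.3, 3.1], [151.7, -1.8, 0.4, 6.0], [124.1, 9.0, -0.1, 8.7], [93.9, 7.5, -0.5, 8.8], [63.9, 6.2, -0.2, 9.6], [34.2, 4.3, -0.2, 9.6], [4.6, 3.9, 0.8, 8.3], [-25.3, 2.3, 0.1, 7.9], [-55.5, 2.3, -0.0, 7.7]]
1 5.668873213165423 3.7549670065948004 -127.57060001749319
-1 5.570390188715122 3.2433391261236455 -128.56672664546926
```

Call:
move_arm:
  targets: "0 0 0 0.0038 -0.0027 -0.0032 0;0 0 0 0.0038 -0.0026 -0.0032 0;0 0 0 0.0041 -0.0018 -0.0035 0;0 0 0 0.0041 -0.0017 -0.0034 0;0 0 0 0.0043 -0.0008 -0.0036 0;0 0 0 0.0043 -0.0008 -0.0036 0"

```text
time: 18.4
eef_pos: [0.6095, -0.0495, 0.181]
tool_rot: [-3.14, 0.004, 3.106]
force: [7.3, -2.4, 2.5]
gripper_width: 0.0252
```

Call:
move_arm:
  targets: "0 0 0 0.0044 0.0002 -0.0037 0;0 0 0 0.0043 0.0002 -0.0036 0;0 0 0 0.0043 0.0011 -0.0036 0;0 0 0 0.0042 0.0012 -0.0036 0;0 0 0 0.004 0.0021 -0.0034 0;0 0 0 0.004 0.0021 -0.0034 0"

```text
time: 19.0
eef_pos: [0.5843, -0.0425, 0.2023]
tool_rot: [-3.139, 0.004, 3.106]
force: [6.8, -4.2, 4.0]
gripper_width: 0.0254
```

Call:
move_arm:
  targets: "0 0 0 0.0037 0.003 -0.0031 0;0 0 0 0.0036 0.003 -0.0031 0;0 0 0 0.0032 0.0038 -0.0028 0;0 0 0 0.0032 0.0038 -0.0027 0;0 0 0 0.0027 0.0045 -0.0023 0;0 0 0 0.0026 0.0044 -0.0022 0"

```text
time: 19.6
eef_pos: [0.5656, -0.0201, 0.2185]
tool_rot: [-3.137, 0.003, 3.105]
force: [5.2, -7.0, 3.9]
gripper_width: 0.0251
```

Call:
move_arm:
  targets: "0 0 0 0.0021 0.005 -0.0018 0;0 0 0 0.002 0.005 -0.0017 0;0 0 0 0.0014 0.0054 -0.0012 0;0 0 0 0.0013 0.0054 -0.0011 0;0 0 0 0.0006 0.0056 -0.0005 0;0 0 0 0.0006 0.0056 -0.0005 0"

```text
time: 20.2
eef_pos: [0.558, 0.0117, 0.2256]
tool_rot: [-3.135, 0.002, 3.105]
force: [2.8, -8.0, 7.1]
gripper_width: 0.0251
```

Call:
move_arm:
  targets: "0 0 0 -0.0006 -0.0056 0.0005 0;0 0 0 -0.0006 -0.0056 0.0005 0;0 0 0 -0.0013 -0.0054 0.0011 0;0 0 0 -0.0014 -0.0054 0.0012 0;0 0 0 -0.002 -0.005 0.0017 0;0 0 0 -0.0021 -0.005 0.0018 0"

```text
time: 20.8
eef_pos: [0.5645, -0.0176, 0.2195]
tool_rot: [3.141, 0.001, 3.107]
force: [1.0, 0.9, 11.7]
gripper_width: 0.0252
```

```bash
python3 -c "
from h import *
rep()"
```

```text
t 20.8 ang -146.4 rad 0.0632 out 0.0466 pos [ 0.5645 -0.0176  0.2195] rot [3.141e+00 1.000e-03 3.107e+00] w 0.0252
F [ 0.97  0.93 11.66] tang -4.56 radial 5.11 n 9.54
```

```bash
sed -i 's/^\.6342 -.0392.*-1"""/.6342 -.0392 .1605 6.9 .1 4.3 -1\n.6095 -.0495 .181 7.3 -2.4 2.5 -1\n.5843 -.0425 .2023 6.8 -4.2 4 -1\n.5656 -.0201 .2185 5.2 -7 3.9 -1\n.558 .0117 .2256 2.8 -8 7.1 -1\n.5645 -.0176 .2195 1 .9 11.7 1"""/' fit.py; python3 fit.py
```

```text
centre off [ 0.00250019 -0.00050015] rad 0.06501416356356617 out 0.046471782813800266
drag 5.624645997062705 W 3.4623150175837956 alpha 128.09342697119897 -> knob at -128.09342697119897
[[-84.8, -7.6, 0.4, 7.0], [-55.6, -9.6, -0.6, 6.3], [-27.0, -9.9, -0.8, 7.4], [1.1, -8.2, 0.1, 6.7], [30.1, -7.2, -0.2, 4.9], [59.7, -4.9, 0.3, 3.8], [89.8, -3.5, 0.0, 3.4], [120.2, -2.7, -0.3, 3.1], [151.1, -1.8, 0.4, 6.0], [122.4, 9.0, 0.1, 8.7], [91.7, 7.3, -0.5, 8.8], [61.8, 6.0, -0.2, 9.6], [32.7, 4.1, -0.3, 9.6], [4.0, 3.8, 0.7, 8.3], [-24.8, 2.3, 0.1, 7.9], [-54.0, 2.2, -0.1, 7.7], [-83.5, 3.8, 0.6, 6.7], [-113.5, 4.1, -0.7, 7.5], [-143.7, 6.5, -0.1, 6.5], [-174.6, 7.7, -0.5, 7.4], [-146.4, -4.5, 0.0, 9.6]]
1 5.683348942974637 3.7058882900579015 -127.33870282765032
-1 5.511318213832362 3.163925548102723 -129.17089721214316
drag 5.6269684628024565 W 3.478672833251099 alpha 128.68098639789605 -> knob at -128.68098639789605
[[-87.0, -7.6, 0.4, 7.0], [-57.1, -9.6, -0.7, 6.3], [-27.6, -9.9, -0.9, 7.4], [1.5, -8.2, 0.1, 6.7], [31.5, -7.1, -0.2, 4.9], [61.8, -4.7, 0.3, 3.8], [92.0, -3.3, 0.0, 3.4], [121.9, -2.6, -0.3, 3.1], [151.7, -1.8, 0.4, 6.0], [124.1, 9.0, 0.0, 8.7], [93.9, 7.5, -0.5, 8.8], [63.9, 6.2, -0.2, 9.6], [34.2, 4.3, -0.3, 9.6], [4.6, 3.9, 0.8, 8.3], [-25.4, 2.3, 0.1, 7.9], [-55.5, 2.3, -0.0, 7.7], [-85.6, 3.9, 0.6, 6.7], [-115.7, 4.2, -0.7, 7.5], [-145.4, 6.6, -0.1, 6.5], [-175.2, 7.7, -0.5, 7.4], [-147.9, -4.4, 0.1, 9.6]]
1 5.673353080985097 3.7523563994500737 -127.6921270588245
-1 5.52965645310364 3.160399760895927 -129.84432843663384
```

Call:
move_arm:
  targets: "0 0 0 -0.0026 -0.0044 0.0022 0;0 0 0 -0.0027 -0.0045 0.0023 0;0 0 0 -0.0028 -0.0033 0.0024 0;0 0 0 -0.0028 -0.0033 0.0024 0;0 0 0 0 0 0 0;0 0 0 0 0 0 0;0 0 0 0 0 0 0;0 0 0 0 0 0 0"

```text
time: 21.6
eef_pos: [0.5754, -0.0347, 0.2099]
tool_rot: [-3.14, 0.002, 3.106]
force: [3.0, -3.3, 9.9]
gripper_width: 0.0253
```

```bash
python3 -c "
from h import *
H=H+.0025*u-.0005*Y
import h;h.H=H
rep();print(observe()['dq'].round(3))
cv2.imwrite('pics/s2.png',grab_frame('scene')[170:350,220:460].repeat(3,0).repeat(3,1))"
```

```text
t 21.6 ang -128.1 rad 0.065 out 0.0467 pos [ 0.5754 -0.0347  0.2099] rot [-3.140e+00  2.000e-03  3.106e+00] w 0.0253
F [ 3.03 -3.27  9.91] tang -1.17 radial 4.93 n 9.61
[ 0.002 -0.     0.    -0.001  0.001 -0.001]
```

View pics/s2.png

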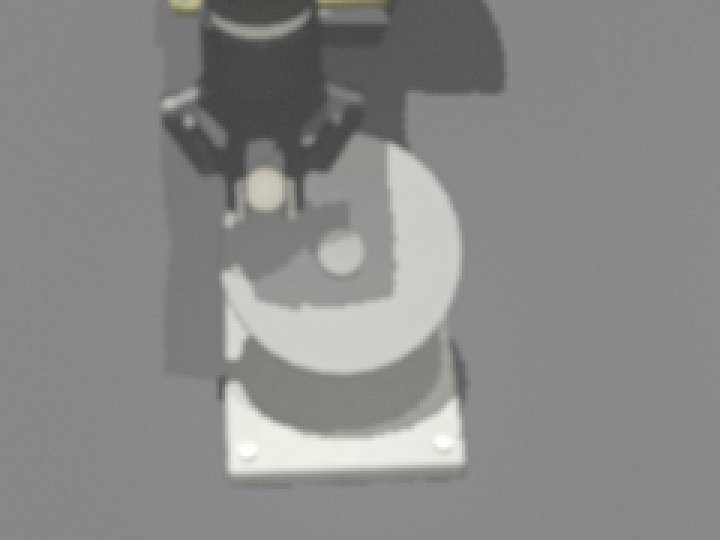

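The crop shows the ball at about (265,188), held between the two pads on the upper-left of the disc. The rotor is at rest at −128°, so I'm handing in.

```bash
python3 -c "
from station import *
print(sign_off())"
```

```text
the job is handed in; nothing more can be done
None
```

I gripped the knob and swung the rotor forward from about −117° to +151°, then back to −175°. I then stopped it where the heavy side should be lowest, and handed in at about 21.6 s with the knob still gripped.

- **Heavy side:** fitting the force over both directions gave a drag of 5.6 N and a weight pull of 3.5 N. The heavy side is lowest with the knob at about −128.5°. Forward-only and backward-only fits agreed to about 2°: −127.7° and −129.8°.
- **Last check:** the knob was at −128.1°, and the joint speeds were about zero. The finger opening was 25 mm and the grip was set to 60 N. The last picture showed the ball between the pads.
- **What went wrong or disagreed:**
  - My first wrist turn went the wrong way, so the arm ran to its joint limits and came low near the stand. The wrist force stayed around 1 N, so I don't think it touched anything, and I recovered.
  - The circle the knob traced was centred 2.5 mm down the slope from where the camera put it. I corrected for that.
  - The opening read 25 mm on a 28 mm ball, and about 10 N of force remained on the tool at the end.
- **Bystanders:** an early scene picture showed the bottle, beaker, rack and wrench in place. I did not check them again at the end.

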